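Take the hot lid off the camp oven with the lid lifter and put the lifter away

TASK

The camp oven has just come in from the fire pit: take the lid lifter out of its open case, hook it under the loop on the hot lid, lift the lid off, keeping it level, and set it down gently in the middle of the wooden trivet. Then lay the lifter flat in its case again and swing the case lid shut, pressing its free edge down until the catch clicks. Never touch the hot lid or pot with the gripper or arm, and leave the other things on the bench where they are.

Things in the scene. Friction and masses are not known exactly. Their poses are not given: they have to be found in the camera images.
- lifter_grip (a point): Lid lifter, 172 mm long, 140 g, lying in the case. Point: centre of its wooden handle (80 long, 20 wide, 30 mm tall), 15 mm above the lifter's underside. x points to the hook end, z up. The loop bar sits on the blade 100 to 127 mm ahead of this point (middle 113). Grip across the 20 mm width, firmly (40 N or more: the lid hangs far forward); the tips may nearly touch the case floor.
- lid_loop (a point): Hot cast lid, 164 mm across, about 260 g, with a loop handle. Point: centre of the loop's level top bar (8 mm round, along this point's y axis, 60 mm clear width; the lifter goes in along x or -x alike). z up. 34 mm clear between bar and lid top; the bar's centre is 38 mm above the lid's top, 44 mm above the plate's underside (on the pot rim), 50 mm above the plug's underside.
- lid_base (a point): The same lid: centre of the underside of its plug (128 mm across, 6 mm deep, fits loosely inside the pot's mouth; this face stands on the trivet). z up.
- lid: The same lid; its origin is the same point as lid_base.
- lifter: The same lifter; origin at its underside below the handle's middle, same axes. A flat steel blade (18 wide, 5 mm thick, underside level with the handle's) runs to 132 mm ahead; at its end stands a 5 mm thick lip, top 15 mm above the underside (10 mm above the blade); 95 to 100 mm ahead is a ridge 5 mm above the blade. The bar sits between ridge and lip.
- pot: Hot cast camp oven, 156 mm across the rim, standing fixed on a round slate 176 mm across and 10 mm thick. Origin: centre of the slate's underside on the bench; the rim is 90 mm above it. Pot and trivet may change places.
- trivet_top (a point): Round slatted wooden trivet, 176 mm across, 22 mm high, fixed. This point is the centre of its top face, z up.
- trivet: The same trivet; its origin is the centre of its underside on the bench.
- case_floor (a point): Aluminium tool case, fixed, outside 215 (x) x 140 (y) x 43 mm high, walls and floor 5 mm, open on top; inside 205 x 130, 38 mm deep. Point: centre of the inner floor. x points to the hinged side, z up. The lifter lies on this floor, hook end toward the hinge, handle centre about 46 mm from this point towards -x.
- case_hinge (a point): Middle of the case lid's hinge line, on the top of the case's +x wall, 107 mm from the case centre and 43 mm above the bench. The hinge line runs along this point's y axis; x points out of the case.
- case_lid (a joint): Case lid angle, rad: 0 shut flat on the rim, 1.57 upright, 1.9 stop. Plate 215 x 140 x 6 mm from the hinge to the free edge above the case's -x side. Stiff hinge: it stays where left (about 2 N at the free edge moves it). At about 0.05 a spring catch in the middle of the -x side stops it; about 10 N down on the free edge takes it past with a click, then it lies at 0 to 0.01.
- case_lid_edge (a point): Point on the case lid's outer face, 20 mm in from the free edge, in the middle: where to press. It moves with the lid; z is the outer normal, x points to the hinge.
- tumbler: Bystander: the stainless tumbler, 82 mm across, 130 mm high, origin at the centre of its underside. Not to be disturbed.
- scraper: Bystander: the ice scraper, 180 mm long, 100 mm wide head, 22 mm high, lying flat, origin on the bench near its middle. Not to be disturbed.
- trowel: Bystander: the trowel, 215 mm long, 52 mm wide, 24 mm high, lying flat, origin on the bench near its middle. Not to be disturbed.
- torch: Bystander: the flashlight, 160 mm long, 44 mm thick, lying, origin on the bench near its middle. Not to be disturbed.
- wax_tin: Bystander: the wax tin, flat round tin 80 mm across, 28 mm high, origin at the centre of its underside. Not to be disturbed.
- boot_brush: Bystander: the boot brush, lying brush, origin on the bench near its middle. Not to be disturbed.

How it is judged:
On the way, in this order (a step that is already met when the one before it is completed fails the run):
1. the lid hangs level on the lifter, clear above the pot (z of lid_base in the frame of pot above 0.105 m and contact force between lifter and lid above 0.8 N and angle between lid_base's own z axis and vertical below 0.26 rad), for 0.2 s.
2. the lid stands flat on the trivet, free of the lifter (horizontal distance between lid_base and trivet_top below 0.03 m and angle between lid_base's own z axis and vertical below 0.08 rad and z of lid_base in the frame of trivet_top between -0.004 and 0.006 m and contact force between lifter and lid below 0.1 N and linear speed of lid below 0.03 m/s), for 0.2 s.
3. the lifter lies flat in its case, let go (x of lifter_grip in the frame of case_floor between -0.069 and 0.069 m and y of lifter_grip in the frame of case_floor between -0.057 and 0.057 m and z of lifter_grip in the frame of case_floor between 0.005 and 0.021 m and angle between lifter_grip's own z axis and vertical below 0.1 rad and contact force between the fingers and lifter below 0.1 N and linear speed of lifter below 0.03 m/s), for 0.2 s.
4. the case lid is clicked shut (value of joint case_lid below 0.02 rad), for 0.2 s.
At the end, for the whole second after the job is handed in: The lid stands flat (within 0.08 rad) and still on the trivet, centred within 30 mm; the lifter lies flat and let go inside the case; the case lid is shut past its catch (under 0.02 rad) (all of step 2 and all of step 3 and value of joint case_lid below 0.02 rad); the robot touches nothing.
It fails at once if the gripper or arm touches the hot lid or pot (contact force between any of the fingers, the arm and lid above 0.5 N or contact force between any of the fingers, the arm and pot above 0.5 N).
It fails at once if the lid tips by more than 20 degrees (angle between lid_base's own z axis and vertical above 0.35 rad).
It fails at once if the lid is dropped or banged on the trivet (over 40 N) (contact force between lid and trivet above 40 N).
It fails at once if a bystander is moved by more than 30 mm (distance of any of tumbler, scraper, trowel, torch, wax_tin, boot_brush from where it was at the start of the episode above 0.03 m).
It also fails if it takes over 72 s, if anything falls off the work surface, if the arm or the gripper's body presses on something with over 40 N, if the wrist force passes 120 N, or if a joint passes its speed limit or range.

ROBOT

A 7-joint arm with a two-finger parallel gripper is mounted at the origin on the work surface. World frame = base frame: x ahead of the robot, y to its left, z up, the work surface at z = 0. Lengths are in m, angles in rad, forces in N, time in s.
With the tool pointing down it reaches from about 0.425 to 1.025 m from the base axis. Payload 9.4 kg.
Tool frame: the origin (TCP) lies between the finger pads; the fingertips stand 22 mm ahead of it and the grasp point (between the pads) lies 3 mm ahead of it; z points along the fingers, y is the line along which they close (so a half turn about z gives the same grasp; the last joint's range is limited). The gripper opens to 93 mm and grips with 3 to 60 N. Pads are 15 mm wide; open, the fingers measure 128 mm over their backs; the gripper's body (75 mm by 188 mm) begins 65 mm behind the grasp point.
Start: joints at [-1.203, 0.599, -0.003, 1.599, 0.002, 0.943, -0.08], TCP at [0.312, 0.654, 0.241] pointing down, gripper open.
Joint ranges: [-2.57, 2.57], [-0.35, 1.97], [-1.29, 1.29], [0.11, 2.56], [-1.05, 4.19], [0.11, 1.86], [-2.63, 2.63]. Speed limits (rad/s): [2.22, 2.22, 3.01, 3.01, 3.14, 3.14, 3.14].

INTERFACE

Orientations are given as a unit quaternion [w, x, y, z].
In Python, from plant import ctrl gives the robot as it stands.
- The arm moves only by the tool carry_out, never from a script. Its argument "series" is a list of rows, each an object with "delta_rot": the turn, a rotation vector about the world's x, y, z in degrees, a list of three; "slide": the shift along the world's x, y, z in mm, a list of three; "grip": the closure, from -1 (fully open) to 1 (shut), so that 0 is half open. A call has 1 to 5 rows; each row shifts and turns the commanded pose from where the row before left it; what a row does not reach is not made up. A row lasts 1/8 s, in which the tool goes at most 62.5 mm and 10.7 degrees, less where a joint would pass 70% of its speed; a pose out of reach is approached as far as the arm can. A call is refused whole if a number of a shift passes 62.5 or a number of a turn 10.7, either way. A call with a gripper value outside its range is refused whole. The fingers move at their own pace and stop on an object; "grip_force" is the grip in N (left out, the last holds). Time passes only in rows, so rows that do not move let the fingers close. It gives the time, the measured TCP pose, the force, the opening and the grip force at its end, in the units of the state.
- ctrl.read_state(): the state, without advancing time (a new reading comes with each control period).
- ctrl.camera(name): name is "scene" or "top" or "wrist"; returns the picture (480x640x3 uint8, blue, green, red); there is no depth.
- ctrl.get_calibration(name): a dict with "fx", "fy", "cx", "cy" (pixels), "world_from_camera" (4x4, takes a point from camera to world coordinates). Camera axes: x right, y down, z forward; pixel columns grow to the right and rows downward; lengths in m; the calibration is good to about 2 mm. A picture is of the moment at which its call begins: read the wrist's pose just before it. get_calibration takes no time and is no camera call; for the wrist camera it gives the pose at the moment of the call.
- ctrl.close_job(): hands the job in; it is judged then, once.
The state is a dict: "time_s": time; "joint_pos": joint angles; "joint_vel": joint speeds; "joint_efforts": joint torques, N m; "tool_pos": TCP position; "orientation": TCP orientation; "contact_force": force on the tool from outside, world axes, zero at the start; "torque": the same for the moment, N m; "opening": finger opening in m; "finger_force": force on a finger pad.
Only numpy, scipy, OpenCV 4.12 (cv2) and the standard library are available. Lean on these libraries where they do the work, as an engineer would, in place of code of your own. Each camera call takes 0.05 s, during which the arm holds its last target. There are 200 camera calls.

## Working session

There is one attempt and no reset: what is moved stays moved. The work goes in short steps, Python scripts to look and compute and a tool call to move; the robot and the scene stay as the last step left them, time stands still between calls to the robot, and variables do not carry over. Pictures are saved under pics/ and viewed, at most 10 in all, crops included, and the job is handed in when it is done.

Besides the shell and the picture viewer there is one more tool, called as a command line: name --argument value ..., lists and objects as JSON in quotes. carry_out: Moves the arm, as the interface text tells. Its arguments: {"type":"object","properties":{"series":{"type":"array"},"grip_force":{"type":"number"}},"required":["series"]}

```bash
mkdir -p pics; ls; python3 - <<'E'
from plant import ctrl
import cv2
for n in("top","scene"):
    cv2.imwrite(f"pics/{n}0.png",ctrl.camera(n)); c=ctrl.get_calibration(n); print(n,c)
print(ctrl.read_state())
E
```

```text
pics
top {'fx': 586.6894536428521, 'fy': 586.6894536428521, 'cx': 314.6276521617687, 'cy': 234.23671488750352, 'world_from_camera': array([[-0.01739715, -0.97714694,  0.21185181,  0.27898221],
       [-0.99984259,  0.01626391, -0.00709072, -0.01210813],
       [ 0.00348314, -0.21194182, -0.97727608,  1.51449309],
       [ 0.        ,  0.        ,  0.        ,  1.        ]])}
scene {'fx': 522.5246292795981, 'fy': 522.5246292795981, 'cx': 311.80882682658296, 'cy': 244.9488778622552, 'world_from_camera': array([[ 0.34192893,  0.59664578, -0.72601544,  1.62385419],
       [ 0.93971365, -0.22102352,  0.26093458, -0.38903807],
       [-0.00478097, -0.7714677 , -0.63625053,  1.0259751 ],
       [ 0.        ,  0.        ,  0.        ,  1.        ]])}
{'time_s': 0.1, 'joint_pos': array([-1.20269233,  0.60004056, -0.00256733,  1.60002107,  0.00180076,
        0.94292485, -0.07980085]), 'joint_vel': array([ 0.00120485, -0.00089589, -0.00134382, -0.00026506,  0.00059132,
        0.00031388,  0.00174745]), 'joint_efforts': array([ 4.74895322e-03, -7.66557240e+01,  1.50225397e+00, -2.52931470e+01,
       -5.22862142e-02,  1.37332978e-02,  5.28017506e-05]), 'tool_pos': array([0.31177815, 0.65409475, 0.23985955]), 'orientation': array([-9.58179649e-05,  2.20535086e-01,  9.75378794e-01, -6.89138506e-04]), 'contact_force': array([ 0.447091  ,  0.00545235, -0.05933557]), 'torque': array([ 0.00786975, -0.0216556 ,  0.00164933]), 'finger_force': 0.0, 'opening': 0.09296676262728189}
```

View pics/top0.png

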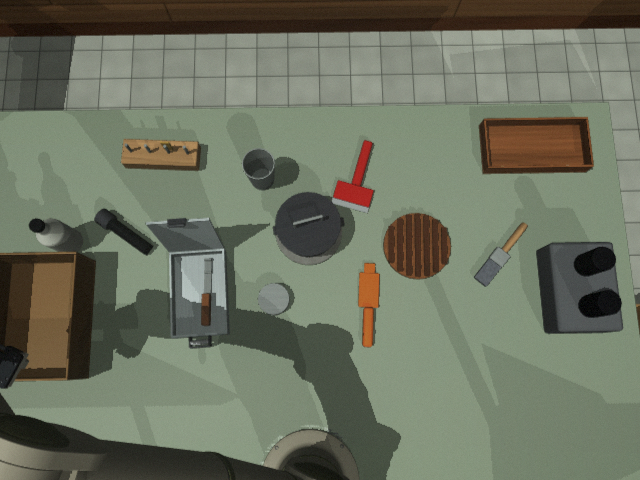

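View pics/scene0.png

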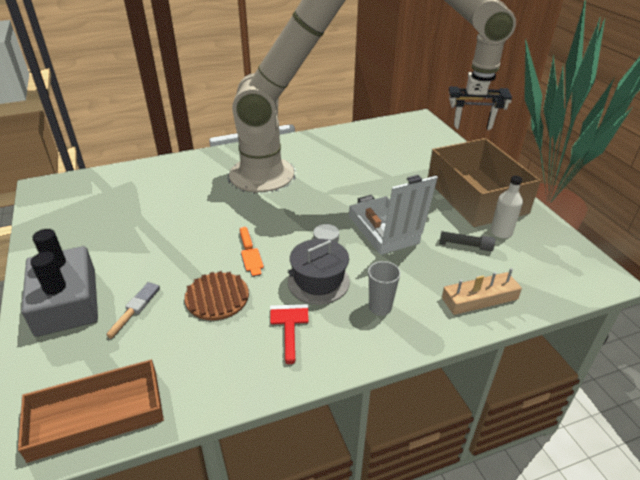

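Top view: case ≈(199,293), handle ≈(207,310), loop bar (293,223)–(327,215), trivet ≈(417,245). The wax tin is at (273,298) and the case lid is upright at the far side.

```bash
cat > h.py <<'E'
from plant import ctrl
import numpy as np, cv2
def ray(n,uv,z,c=None):
    c=c or ctrl.get_calibration(n);T=c["world_from_camera"]
    d=T[:3,:3]@np.array([(uv[0]-c["cx"])/c["fx"],(uv[1]-c["cy"])/c["fy"],1.])
    return T[:3,3]+d*(z-T[2,3])/d[2]
def blob(m,box):
    x0,y0,x1,y1=box;k=np.zeros(m.shape,np.uint8);k[y0:y1,x0:x1]=m[y0:y1,x0:x1].astype(np.uint8)*255
    cs,_=cv2.findContours(k,cv2.RETR_EXTERNAL,cv2.CHAIN_APPROX_NONE);return max(cs,key=cv2.contourArea)
E
python3 - <<'E'
from h import *
im=cv2.imread("pics/top0.png");b,g,r=[im[...,i].astype(int) for i in range(3)]
br=(r>b+25)&(r>g+10)
h=blob(br,(190,280,220,335));print("handle",cv2.minAreaRect(h),ray("top",cv2.minAreaRect(h)[0],.035))
t=blob(br,(375,200,460,290));c,R=cv2.minEnclosingCircle(t);print("trivet",c,R,ray("top",c,.022))
lo=blob((g>75)&(abs(r-g)<25),(285,208,335,232));q=cv2.minAreaRect(lo);print("loop",q,ray("top",q[0],.136))
p=cv2.boxPoints(q);print([ray("top",a,.136).round(3) for a in p])
for a,z in (((149,220),.24),((213,219),.24),((170,253),.043),((222,250),.043),((173,336),.043),((228,333),.043)): print(a,ray("top",a,z).round(3))
A=cv2.resize(im[200:350,140:350],None,fx=3.6,fy=3.6,interpolation=2);cv2.imwrite("pics/c1.png",A)
E
```

```text
handle ((205.0, 309.0), (30.0, 6.0), 90.0) [0.41234003 0.25555822 0.035     ]
trivet (416.63909912109375, 245.80169677734375) 34.02721405029297 [ 0.56743104 -0.28694455  0.022     ]
loop ((307.4668273925781, 219.3755340576172), (3.156367063522339, 30.33977508544922), 75.0685806274414) [ 0.61485237 -0.00544102  0.136     ]
[array([0.61 , 0.031, 0.136]), array([ 0.628, -0.04 ,  0.136]), array([ 0.62 , -0.042,  0.136]), array([0.602, 0.029, 0.136])]
(149, 220) [0.594 0.348 0.24 ]
(213, 219) [0.594 0.205 0.24 ]
(170, 253) [0.555 0.346 0.043]
(222, 250) [0.561 0.214 0.043]
(173, 336) [0.346 0.332 0.043]
(228, 333) [0.351 0.196 0.043]
```

View pics/c1.png

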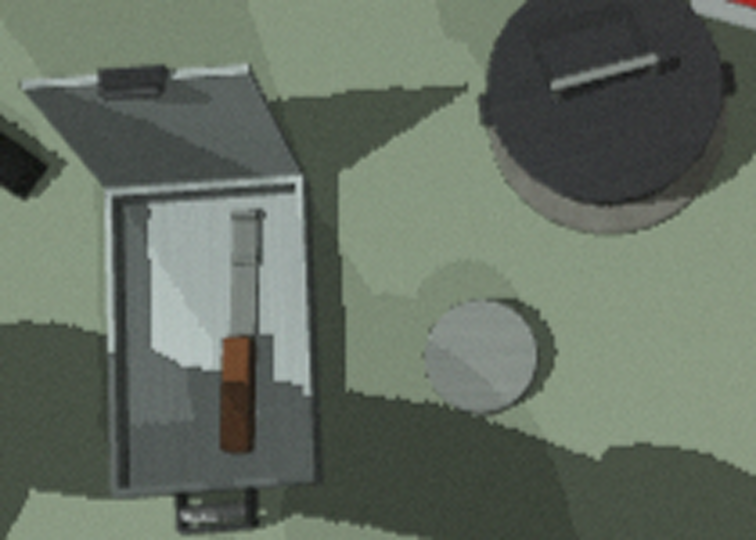

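Crop: the handle's centre is at about (205.8,309.7) in the full image, near the case's −y wall. The hook points to the hinge, and the loop bar is rotated ~14°. Moving above the handle.

carry_out --series '[{"slide":[20,-60,0],"delta_rot":[0,0,6],"grip":-0.2},{"slide":[20,-60,0],"delta_rot":[0,0,6],"grip":-0.2},{"slide":[20,-60,0],"delta_rot":[0,0,6],"grip":-0.2},{"slide":[10,-60,0],"delta_rot":[0,0,6],"grip":-0.2},{"slide":[10,-60,0],"delta_rot":[0,0,5],"grip":-0.2}]'

```text
time_s: 0.72
tool_pos: [0.3914, 0.3544, 0.2404]
orientation: [-0.0, -0.032, 0.999, -0.0]
contact_force: [1.2, -0.8, -0.4]
opening: 0.056
finger_force: 0.0
```

carry_out --series '[{"slide":[10,-50,0],"delta_rot":[0,0,0],"grip":-0.2},{"slide":[10,-48,0],"delta_rot":[0,0,0],"grip":-0.2},{"slide":[0,0,0],"delta_rot":[0,0,0],"grip":-0.2},{"slide":[0,0,0],"delta_rot":[0,0,0],"grip":-0.2}]'

```text
time_s: 1.23
tool_pos: [0.4113, 0.2592, 0.2407]
orientation: [0.0, -0.031, 1.0, 0.0]
contact_force: [-1.0, 0.3, 0.4]
opening: 0.0557
finger_force: 0.0
```

```bash
python3 - <<'E'
from h import *
s=ctrl.read_state();print(s["tool_pos"],s["orientation"],s["opening"],s["time_s"])
c=ctrl.get_calibration("wrist");np.save("w1.npy",c,allow_pickle=True);print(c)
cv2.imwrite("pics/w1.png",ctrl.camera("wrist"));cv2.imwrite("pics/top1.png",ctrl.camera("top"))
E
```

```text
[0.41133103 0.25920756 0.24072337] [ 1.46749807e-04 -3.05918893e-02  9.99531887e-01  3.49396409e-04] 0.055682655660391406 1.225
{'fx': 347.02235736709264, 'fy': 347.02235736709264, 'cx': 319.26429606129636, 'cy': 246.50949175652815, 'world_from_camera': array([[-6.08983457e-02,  9.56641869e-01,  2.84829292e-01,
         3.32210360e-01],
       [ 9.98143645e-01,  5.81348087e-02,  1.81551016e-02,
         2.53809851e-01],
       [ 8.09433909e-04,  2.85406163e-01, -9.58406316e-01,
         3.83523680e-01],
       [ 0.00000000e+00,  0.00000000e+00,  0.00000000e+00,
         1.00000000e+00]])}
```

View pics/w1.png

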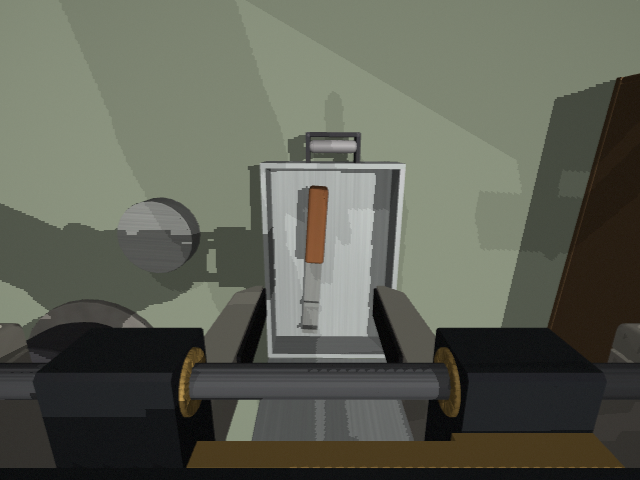

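Wrist view: handle at (317,190)–(315,262), hook end at (310,328). The lifter sits near the case's −y wall, yawed slightly relative to the case.

```bash
python3 - <<'E'
from h import *
c=np.load("w1.npy",allow_pickle=True).item()
im=cv2.imread("pics/w1.png");b,g,r=[im[...,i].astype(int) for i in range(3)]
h=blob((r>b+40)&(r>g+25),(290,170,345,280))[:,0]
def row(y): x=h[abs(h[:,1]-y)<=1][:,0]; return ((x.min()+x.max())/2,y)
for y in (195,210,230,250,261): print(row(y),ray("",row(y),.035,c).round(4))
print("ymin/max",h[:,1].min(),h[:,1].max())
for p in ((310.5,325),(311,300),(313.5,270)): print(p,ray("",p,.010,c).round(4))
for p in ((264,164),(402,165),(268,355)): print("case",p,ray("",p,.043,c).round(4))
t=cv2.imread("pics/top1.png"); 
for p in ((264,164),):pass
E
```

```text
(np.float64(318.0), 195) [0.382  0.2559 0.035 ]
(np.float64(317.0), 210) [0.3973 0.2558 0.035 ]
(np.float64(315.5), 230) [0.4183 0.2554 0.035 ]
(np.float64(314.5), 250) [0.4399 0.2556 0.035 ]
(np.float64(314.0), 261) [0.4521 0.2558 0.035 ]
ymin/max 188 263
(310.5, 325) [0.5423 0.2564 0.01  ]
(311, 300) [0.5094 0.2552 0.01  ]
(313.5, 270) [0.4717 0.256  0.01  ]
case (264, 164) [0.3545 0.2025 0.043 ]
case (402, 165) [0.3474 0.3343 0.043 ]
case (268, 355) [0.5645 0.2103 0.043 ]
```

carry_out --series '[{"slide":[3,-4,-50],"delta_rot":[0,0,-3.5],"grip":0.22},{"slide":[0,0,-50],"delta_rot":[0,0,0],"grip":0.22},{"slide":[0,0,-45],"delta_rot":[0,0,0],"grip":0.22},{"slide":[0,0,0],"delta_rot":[0,0,0],"grip":0.22}]'

```text
time_s: 1.82
tool_pos: [0.4124, 0.255, 0.0931]
orientation: [-0.002, -0.001, 1.0, -0.002]
contact_force: [-0.0, 0.6, 0.6]
opening: 0.0362
finger_force: 0.0
```

```bash
python3 - <<'E'
from h import *
s=ctrl.read_state();print(s["tool_pos"],s["orientation"],s["opening"])
c=ctrl.get_calibration("wrist");im=ctrl.camera("wrist");b,g,r=[im[...,i].astype(int) for i in range(3)]
cv2.imwrite("pics/w2.png",im)
h=blob((r>b+40)&(r>g+25),(200,60,450,330))[:,0]
for y in range(h[:,1].min()+8,h[:,1].max(),20):
    x=h[abs(h[:,1]-y)<=1][:,0];print(y,x.min(),x.max(),ray("",((x.min()+x.max())/2,y),.035,c).round(4))
print(h[:,1].max(),ray("",(320,h[:,1].max()),.035,c))
E
```

```text
[0.41242631 0.25501572 0.09307632] [-0.00246636 -0.00143775  0.99999459 -0.00163571] 0.03615001917743946
224 306 337 [0.3788 0.2557 0.035 ]
244 306 337 [0.3912 0.2557 0.035 ]
264 307 336 [0.4039 0.2558 0.035 ]
284 307 335 [0.4171 0.2555 0.035 ]
304 307 334 [0.4308 0.2552 0.035 ]
324 307 334 [0.445  0.2553 0.035 ]
329 [0.44857319 0.25498178 0.035     ]
```

carry_out --series '[{"slide":[1,0,-30],"delta_rot":[0,0,0],"grip":0.22},{"slide":[0,0,-30],"delta_rot":[0,0,0],"grip":0.22},{"slide":[0,0,-1],"delta_rot":[0,0,0],"grip":0.22},{"slide":[0,0,0],"delta_rot":[0,0,0],"grip":0.22}]'

```text
time_s: 2.38
tool_pos: [0.4158, 0.2552, 0.0363]
orientation: [0.001, -0.0, 1.0, 0.001]
contact_force: [0.2, 0.3, 1.0]
opening: 0.0361
finger_force: 0.0
```

carry_out --series '[{"slide":[0,0,0],"delta_rot":[0,0,0],"grip":1},{"slide":[0,0,0],"delta_rot":[0,0,0],"grip":1},{"slide":[0,0,0],"delta_rot":[0,0,0],"grip":1},{"slide":[0,0,0],"delta_rot":[0,0,0],"grip":1}]' --grip_force 55

```text
time_s: 2.88
tool_pos: [0.4157, 0.2549, 0.0356]
orientation: [0.001, -0.0, 1.0, 0.001]
contact_force: [-0.2, 0.2, 10.7]
opening: 0.0195
finger_force: 55.0
```

carry_out --series '[{"slide":[0,0,0],"delta_rot":[0,0,0],"grip":0.22},{"slide":[-1,0,0],"delta_rot":[0,0,0],"grip":0.22},{"slide":[0,0,-4],"delta_rot":[0,0,0],"grip":0.22},{"slide":[0,0,0],"delta_rot":[0,0,0],"grip":0.22}]' --grip_force 60

```text
time_s: 3.38
tool_pos: [0.414, 0.2545, 0.0302]
orientation: [-0.0, -0.0, 1.0, -0.0]
contact_force: [-0.1, -0.6, -0.7]
opening: 0.0358
finger_force: 0.0
```

Tips are now ~8 mm above the bench, 3 mm above the floor. Close and lift.

carry_out --series '[{"slide":[0,0,0],"delta_rot":[0,0,0],"grip":1},{"slide":[0,0,0],"delta_rot":[0,0,0],"grip":1},{"slide":[0,0,0],"delta_rot":[0,0,0],"grip":1},{"slide":[0,0,0],"delta_rot":[0,0,0],"grip":1}]' --grip_force 60

```text
time_s: 3.88
tool_pos: [0.4142, 0.2546, 0.0306]
orientation: [0.0, -0.0, 1.0, -0.0]
contact_force: [-0.3, 0.4, -1.1]
opening: 0.0196
finger_force: 60.0
```

carry_out --series '[{"slide":[0,0,10],"delta_rot":[0,0,0],"grip":1},{"slide":[0,0,40],"delta_rot":[0,0,0],"grip":1},{"slide":[0,0,60],"delta_rot":[0,0,0],"grip":1},{"slide":[0,0,30],"delta_rot":[0,0,0],"grip":1},{"slide":[0,0,0],"delta_rot":[0,0,0],"grip":1}]'

```text
time_s: 4.5
tool_pos: [0.4151, 0.2549, 0.1733]
orientation: [0.002, 0.0, 1.0, 0.001]
contact_force: [-0.1, 0.0, -1.6]
opening: 0.0197
finger_force: 60.0
```

```bash
python3 - <<'E'
from h import *
s=ctrl.read_state();print(s["tool_pos"],s["orientation"],s["opening"])
c=ctrl.get_calibration("wrist");np.save("w3.npy",c,allow_pickle=True);
cv2.imwrite("pics/w3.png",ctrl.camera("wrist"));
E
```

```text
[0.41508466 0.25494125 0.17328614] [2.05518510e-03 1.09273633e-04 9.99996880e-01 1.41580388e-03] 0.019696997178426733
```

View pics/w3.png

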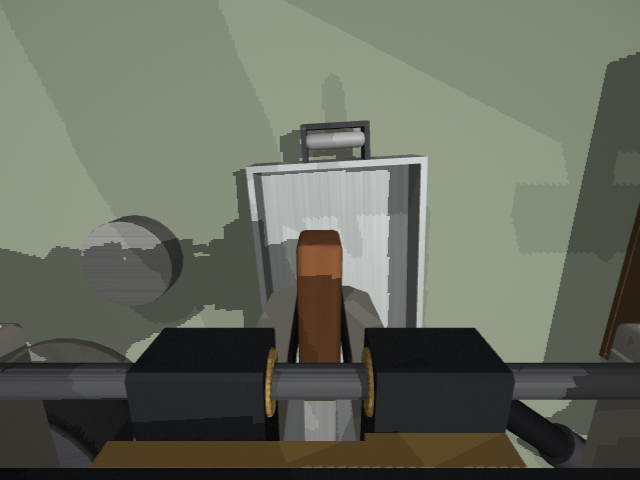

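Lifter held straight and level in the gripper (handle from (320,235) down). Moving to the pre-insertion pose before the loop.

carry_out --series '[{"slide":[0,-30,10],"delta_rot":[0,0,0],"grip":1},{"slide":[0,-50,10],"delta_rot":[0,0,0],"grip":1},{"slide":[0,-60,0],"delta_rot":[0,0,5],"grip":1},{"slide":[0,-60,0],"delta_rot":[0,0,5],"grip":1},{"slide":[0,-60,0],"delta_rot":[0,0,4.3],"grip":1}]'

```text
time_s: 5.18
tool_pos: [0.4133, -0.0071, 0.1894]
orientation: [-0.001, -0.126, 0.992, 0.0]
contact_force: [0.5, 0.6, -1.6]
opening: 0.0196
finger_force: 60.0
```

carry_out --series '[{"slide":[20,-30,0],"delta_rot":[0,0,0],"grip":1},{"slide":[22,-11,0],"delta_rot":[0,0,0],"grip":1},{"slide":[0,0,0],"delta_rot":[0,0,0],"grip":1},{"slide":[0,0,0],"delta_rot":[0,0,0],"grip":1}]'

```text
time_s: 5.68
tool_pos: [0.4549, -0.046, 0.1896]
orientation: [-0.001, -0.125, 0.992, 0.0]
contact_force: [-1.2, 0.7, -1.7]
opening: 0.0196
finger_force: 60.0
```

```bash
python3 - <<'E'
from h import *
s=ctrl.read_state();print(s["tool_pos"],s["orientation"],s["opening"])
cv2.imwrite("pics/s4.png",ctrl.camera("scene"));im=ctrl.camera("top");cv2.imwrite("pics/t4.png",im)
A=cv2.resize(im[190:320,250:390],None,fx=4,fy=4,interpolation=2);s=cv2.imread("pics/s4.png")[215:315,250:400]
B=cv2.resize(s,None,fx=4,fy=4,interpolation=2);
o=np.zeros((600,800,3),np.uint8);A=cv2.resize(A,(400,371));B=cv2.resize(B,(400,267));o[:371,:400]=A;o[:267,400:]=B
cv2.imwrite("pics/m4.png",o)
E
```

```text
[ 0.45487658 -0.04596272  0.18958829] [-1.37793105e-03 -1.24882657e-01  9.92170518e-01  2.93168066e-04] 0.01962906921045597
```

View pics/m4.png

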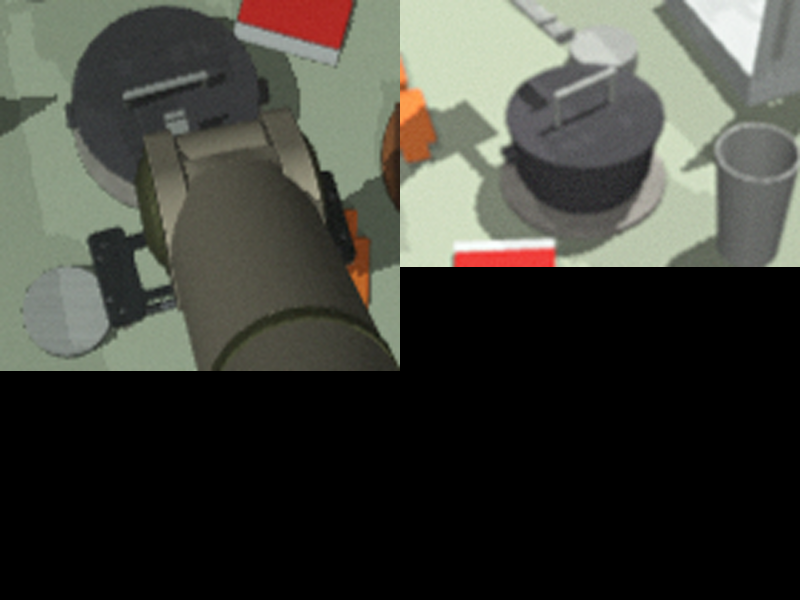

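Composite: in the top crop, the hook (176,122) is just short of the bar (125,95)–(207,75), aligned with its middle. In the scene crop the lid and loop are undisturbed. Lower, then insert.

carry_out --series '[{"slide":[0,0,-30],"delta_rot":[0,0,0],"grip":1},{"slide":[0,0,-25],"delta_rot":[0,0,0],"grip":1},{"slide":[0,0,-4],"delta_rot":[0,0,0],"grip":1},{"slide":[0,0,0],"delta_rot":[0,0,0],"grip":1},{"slide":[0,0,0],"delta_rot":[0,0,0],"grip":1}]'

```text
time_s: 6.4
tool_pos: [0.4566, -0.0463, 0.1324]
orientation: [0.001, -0.125, 0.992, -0.0]
contact_force: [0.7, -0.5, -1.2]
opening: 0.0195
finger_force: 60.0
```

```bash
python3 - <<'E'
from h import *
s=ctrl.read_state();print(s["tool_pos"],s["orientation"],s["contact_force"])
im=ctrl.camera("scene");cv2.imwrite("pics/s5.png",im)
cv2.imwrite("pics/s5c.png",cv2.resize(im[225:305,270:370],(800,600),interpolation=2))
E
```

```text
[ 0.45655993 -0.04629608  0.13242701] [ 6.16821778e-04 -1.24716001e-01  9.92192284e-01 -9.72050147e-05] [ 0.65633772 -0.45412824 -1.15978294]
```

View pics/s5c.png

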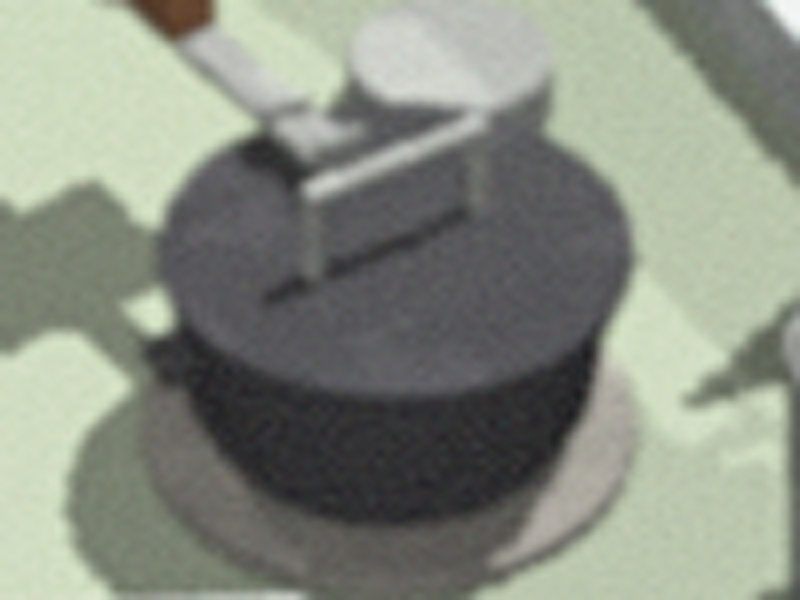

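Scene crop: the lip at (335,135) is behind the bar (310,190)–(480,120), lower than the bar and above the lid, heading for the opening. Insert 50 mm.

carry_out --series '[{"slide":[16,4,-1],"delta_rot":[0,0,0],"grip":1},{"slide":[16,4,0],"delta_rot":[0,0,0],"grip":1},{"slide":[16,4,0],"delta_rot":[0,0,0],"grip":1},{"slide":[1,0,0],"delta_rot":[0,0,0],"grip":1},{"slide":[0,0,0],"delta_rot":[0,0,0],"grip":1}]'

```text
time_s: 7.08
tool_pos: [0.5048, -0.0345, 0.1304]
orientation: [-0.0, -0.125, 0.992, -0.0]
contact_force: [-0.2, 0.1, -1.8]
opening: 0.0193
finger_force: 60.0
```

```bash
python3 - <<'E'
from h import *
s=ctrl.read_state();print(s["tool_pos"],s["contact_force"])
im=ctrl.camera("scene");
cv2.imwrite("pics/s6c.png",cv2.resize(im[225:305,270:370],(800,600),interpolation=2))
E
```

```text
[ 0.50484096 -0.03451114  0.13036639] [-0.15997612  0.10838612 -1.75426068]
```

View pics/s6c.png

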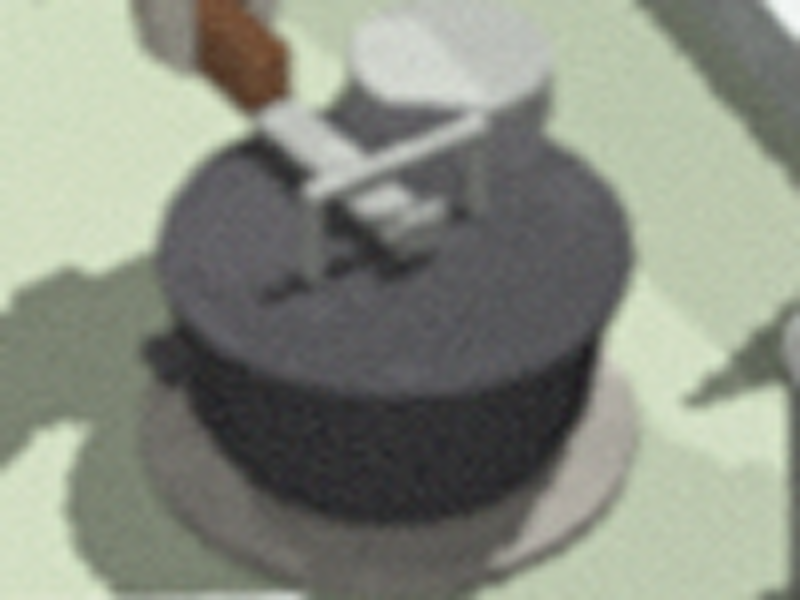

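The blade passes through the loop with the lip (430,215) beyond the bar. Lift gently.

carry_out --series '[{"slide":[0,0,10],"delta_rot":[0,0,0],"grip":1},{"slide":[0,0,7],"delta_rot":[0,0,0],"grip":1},{"slide":[0,0,4],"delta_rot":[0,0,0],"grip":1},{"slide":[0,0,4],"delta_rot":[0,0,0],"grip":1},{"slide":[0,0,5],"delta_rot":[0,0,0],"grip":1}]'

```text
time_s: 7.75
tool_pos: [0.5049, -0.0345, 0.1607]
orientation: [-0.0, -0.125, 0.992, 0.0]
contact_force: [-0.6, -0.1, -2.9]
opening: 0.0195
finger_force: 60.0
```

carry_out --series '[{"slide":[0,0,8],"delta_rot":[0,0,0],"grip":1},{"slide":[0,0,12],"delta_rot":[0,0,0],"grip":1},{"slide":[0,0,14],"delta_rot":[0,0,0],"grip":1},{"slide":[0,0,14],"delta_rot":[0,0,0],"grip":1},{"slide":[0,0,8],"delta_rot":[0,0,0],"grip":1}]'

```text
time_s: 8.38
tool_pos: [0.5055, -0.0345, 0.2179]
orientation: [0.001, -0.125, 0.992, -0.0]
contact_force: [0.8, -0.5, -4.0]
opening: 0.0196
finger_force: 60.0
```

carry_out --series '[{"slide":[0,0,0],"delta_rot":[0,0,0],"grip":1},{"slide":[0,0,0],"delta_rot":[0,0,0],"grip":1},{"slide":[0,0,0],"delta_rot":[0,0,0],"grip":1},{"slide":[0,0,0],"delta_rot":[0,0,0],"grip":1}]'

```text
time_s: 8.88
tool_pos: [0.5051, -0.0344, 0.2163]
orientation: [-0.0, -0.125, 0.992, 0.0]
contact_force: [0.2, -0.3, -2.8]
opening: 0.0196
finger_force: 60.0
```

```bash
python3 - <<'E'
from h import *
s=ctrl.read_state();print(s["tool_pos"],s["orientation"],s["contact_force"])
im=ctrl.camera("scene");cv2.imwrite("pics/s7.png",im)
cv2.imwrite("pics/s7c.png",cv2.resize(im[185:305,260:380],(600,600),interpolation=2))
E
```

```text
[ 0.50510688 -0.03440134  0.21626024] [-3.23592963e-04 -1.24668968e-01  9.92198337e-01  5.58003664e-05] [ 0.19895829 -0.27699874 -2.76426824]
```

View pics/s7c.png

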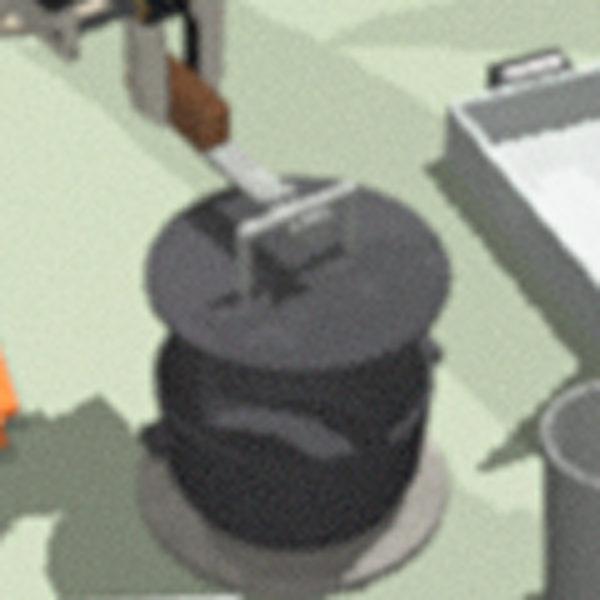

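Lid hangs level, clear of the pot. Carry smoothly to above the trivet.

carry_out --series '[{"slide":[-1,-8,0],"delta_rot":[0,0,0],"grip":1},{"slide":[-3,-15,0],"delta_rot":[0,0,0],"grip":1},{"slide":[-4,-22,0],"delta_rot":[0,0,0],"grip":1},{"slide":[-5,-28,0],"delta_rot":[0,0,0],"grip":1},{"slide":[-5,-30,0],"delta_rot":[0,0,0],"grip":1}]'

```text
time_s: 9.55
tool_pos: [0.4866, -0.1393, 0.2166]
orientation: [-0.0, -0.124, 0.992, -0.0]
contact_force: [0.0, 0.9, -3.7]
opening: 0.0199
finger_force: 60.0
```

carry_out --series '[{"slide":[-5,-30,0],"delta_rot":[0,0,0],"grip":1},{"slide":[-5,-30,0],"delta_rot":[0,0,0],"grip":1},{"slide":[-5,-30,0],"delta_rot":[0,0,0],"grip":1},{"slide":[-5,-28,0],"delta_rot":[0,0,0],"grip":1},{"slide":[-4,-22,0],"delta_rot":[0,0,0],"grip":1}]'

```text
time_s: 10.18
tool_pos: [0.462, -0.28, 0.2166]
orientation: [-0.0, -0.124, 0.992, -0.0]
contact_force: [0.2, -1.4, -4.3]
opening: 0.0193
finger_force: 60.0
```

carry_out --series '[{"slide":[-3,-16,0],"delta_rot":[0,0,0],"grip":1},{"slide":[-2,-12,0],"delta_rot":[0,0,0],"grip":1},{"slide":[-1,-7,0],"delta_rot":[0,0,0],"grip":1},{"slide":[0,-3,0],"delta_rot":[0,0,0],"grip":1},{"slide":[0,0,0],"delta_rot":[0,0,0],"grip":1}]'

```text
time_s: 10.8
tool_pos: [0.4575, -0.3151, 0.2166]
orientation: [0.0, -0.125, 0.992, 0.0]
contact_force: [-0.4, -0.1, -4.1]
opening: 0.0194
finger_force: 60.0
```

carry_out --series '[{"slide":[0,0,-5],"delta_rot":[0,0,0],"grip":1},{"slide":[0,0,-10],"delta_rot":[0,0,0],"grip":1},{"slide":[0,0,-15],"delta_rot":[0,0,0],"grip":1},{"slide":[0,0,-10],"delta_rot":[0,0,0],"grip":1},{"slide":[0,0,-5],"delta_rot":[0,0,0],"grip":1}]'

```text
time_s: 11.42
tool_pos: [0.457, -0.3152, 0.1705]
orientation: [-0.001, -0.125, 0.992, 0.0]
contact_force: [0.1, 0.2, -3.4]
opening: 0.0196
finger_force: 60.0
```

```bash
python3 - <<'E'
from h import *
s=ctrl.read_state();print(s["tool_pos"],s["orientation"],s["contact_force"])
im=ctrl.camera("scene");to=ctrl.camera("top")
o=np.zeros((400,800,3),np.uint8);o[:,:400]=cv2.resize(im[230:330,160:260],(400,400),interpolation=2);o[:,400:]=cv2.resize(to[180:280,360:460],(400,400),interpolation=2)
cv2.imwrite("pics/m8.png",o)
g=to.astype(int).sum(2)
# lid plate: dark & neutral
b,gg,r=[to[...,i].astype(int) for i in range(3)]
l=blob((r<75)&(abs(r-b)<18)&(abs(gg-b)<18),(365,170,460,290));print(cv2.boundingRect(l))
lo=blob((gg>85)&(abs(r-gg)<25)&(abs(b-gg)<25),(385,190,450,250));q=cv2.minAreaRect(lo);print(q,ray("top",q[0],s["tool_pos"][2]-.0256+.009))
E
```

```text
[ 0.45695907 -0.31516074  0.17049038] [-5.50346644e-04 -1.24727355e-01  9.92190795e-01  4.58593800e-04] [ 0.10410248  0.17426774 -3.38637799]
(390, 207, 70, 83)
((417.0, 212.0), (44.0, 64.0), 90.0) [ 0.62432053 -0.26799668  0.15389038]
```

carry_out --series '[{"slide":[0,0,-10],"delta_rot":[0,0,0],"grip":1},{"slide":[0,0,-20],"delta_rot":[0,0,0],"grip":1},{"slide":[0,0,-20],"delta_rot":[0,0,0],"grip":1},{"slide":[0,0,-14],"delta_rot":[0,0,0],"grip":1},{"slide":[0,0,-6],"delta_rot":[0,0,0],"grip":1}]'

```text
time_s: 12.15
tool_pos: [0.4571, -0.3153, 0.1008]
orientation: [-0.0, -0.125, 0.992, 0.0]
contact_force: [-0.3, 0.8, -4.6]
opening: 0.0198
finger_force: 60.0
```

carry_out --series '[{"slide":[0,0,-2.5],"delta_rot":[0,0,0],"grip":1},{"slide":[0,0,-2.5],"delta_rot":[0,0,0],"grip":1},{"slide":[0,0,-2.5],"delta_rot":[0,0,0],"grip":1},{"slide":[0,0,-2.5],"delta_rot":[0,0,0],"grip":1},{"slide":[0,0,-2.5],"delta_rot":[0,0,0],"grip":1}]'

```text
time_s: 12.78
tool_pos: [0.4573, -0.3155, 0.0891]
orientation: [0.0, -0.125, 0.992, -0.0]
contact_force: [-0.1, -0.2, -3.8]
opening: 0.0194
finger_force: 60.0
```

carry_out --series '[{"slide":[0,0,-2.5],"delta_rot":[0,0,0],"grip":1},{"slide":[0,0,-2.5],"delta_rot":[0,0,0],"grip":1},{"slide":[0,0,0],"delta_rot":[0,0,0],"grip":1}]'

```text
time_s: 13.15
tool_pos: [0.4573, -0.3154, 0.084]
orientation: [0.0, -0.125, 0.992, 0.0]
contact_force: [-0.1, -0.2, -1.2]
opening: 0.0195
finger_force: 60.0
```

Contact made gently, weight off. Lower to mid-gap and withdraw.

carry_out --series '[{"slide":[0,0,-5],"delta_rot":[0,0,0],"grip":1},{"slide":[0,0,-6],"delta_rot":[0,0,0],"grip":1},{"slide":[0,0,-4],"delta_rot":[0,0,0],"grip":1},{"slide":[0,0,0],"delta_rot":[0,0,0],"grip":1}]'

```text
time_s: 13.65
tool_pos: [0.4571, -0.3152, 0.0686]
orientation: [-0.0, -0.125, 0.992, 0.0]
contact_force: [-0.2, -0.0, -1.3]
opening: 0.0196
finger_force: 60.0
```

carry_out --series '[{"slide":[-8,-2,0],"delta_rot":[0,0,0],"grip":1},{"slide":[-12,-3,0],"delta_rot":[0,0,0],"grip":1},{"slide":[-12,-3,0],"delta_rot":[0,0,0],"grip":1},{"slide":[-12,-3,0],"delta_rot":[0,0,0],"grip":1},{"slide":[-12,-3,0],"delta_rot":[0,0,0],"grip":1}]'

```text
time_s: 14.28
tool_pos: [0.4002, -0.3298, 0.0692]
orientation: [0.0, -0.124, 0.992, -0.0]
contact_force: [0.1, 0.1, -0.4]
opening: 0.0197
finger_force: 60.0
```

carry_out --series '[{"slide":[-12,-3,0],"delta_rot":[0,0,0],"grip":1},{"slide":[0,0,40],"delta_rot":[0,0,0],"grip":1},{"slide":[0,0,60],"delta_rot":[0,0,0],"grip":1},{"slide":[0,0,20],"delta_rot":[0,0,0],"grip":1}]'

```text
time_s: 14.78
tool_pos: [0.3895, -0.3332, 0.1921]
orientation: [0.001, -0.124, 0.992, -0.001]
contact_force: [0.8, -0.2, -1.1]
opening: 0.0195
finger_force: 60.0
```

```bash
python3 - <<'E'
from h import *
s=ctrl.read_state();print(s["tool_pos"],s["orientation"],s["contact_force"])
im=ctrl.camera("scene");to=ctrl.camera("top")
o=np.zeros((400,800,3),np.uint8);o[:,:400]=cv2.resize(im[230:330,160:260],(400,400),interpolation=2);o[:,400:]=cv2.resize(to[190:290,370:470],(400,400),interpolation=2)
cv2.imwrite("pics/m9.png",o)
E
```

```text
[ 0.3895049  -0.33324323  0.19213935] [ 0.00146534 -0.12436459  0.99223442 -0.00146739] [ 0.79021469 -0.22712178 -1.09566395]
```

View pics/m9.png

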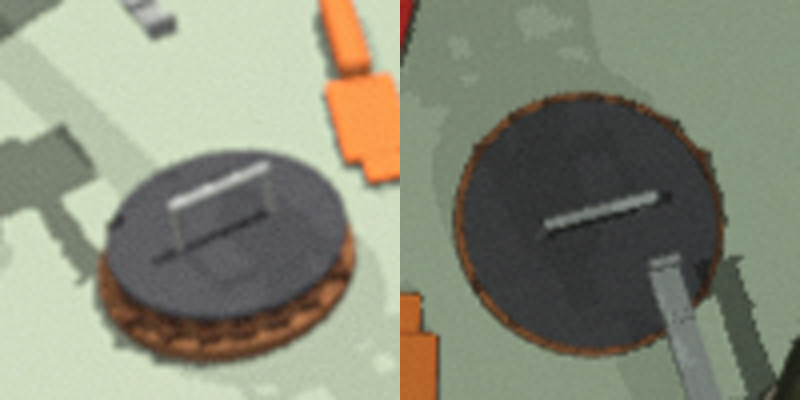

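Last picture: lid flat and centred on the trivet in both views (top crop: disc centre ≈(590,222) within the trivet ring), lifter free above. Return to the case.

carry_out --series '[{"slide":[12,40,5],"delta_rot":[0,0,-3.6],"grip":1},{"slide":[12,55,5],"delta_rot":[0,0,-3.6],"grip":1},{"slide":[12,55,0],"delta_rot":[0,0,-3.6],"grip":1},{"slide":[12,50,0],"delta_rot":[0,0,-3.5],"grip":1},{"slide":[12,50,0],"delta_rot":[0,0,0],"grip":1}]'

```text
time_s: 15.5
tool_pos: [0.4487, -0.0809, 0.1979]
orientation: [-0.001, 0.0, 1.0, -0.0]
contact_force: [0.5, -0.3, -1.6]
opening: 0.0196
finger_force: 60.0
```

carry_out --series '[{"slide":[0,50,0],"delta_rot":[0,0,0],"grip":1},{"slide":[0,50,0],"delta_rot":[0,0,0],"grip":1},{"slide":[-12,50,0],"delta_rot":[0,0,0],"grip":1},{"slide":[-12,50,0],"delta_rot":[0,0,0],"grip":1},{"slide":[-11,50,0],"delta_rot":[0,0,0],"grip":1}]'

```text
time_s: 16.12
tool_pos: [0.4131, 0.1686, 0.1978]
orientation: [-0.001, -0.0, 1.0, -0.001]
contact_force: [0.4, 0.6, -1.5]
opening: 0.0197
finger_force: 60.0
```

carry_out --series '[{"slide":[0,50,0],"delta_rot":[0,0,0],"grip":1},{"slide":[0,40,0],"delta_rot":[0,0,0],"grip":1},{"slide":[0,0,0],"delta_rot":[0,0,0],"grip":1},{"slide":[0,0,0],"delta_rot":[0,0,0],"grip":1}]'

```text
time_s: 16.62
tool_pos: [0.4136, 0.2564, 0.1979]
orientation: [-0.001, -0.0, 1.0, -0.001]
contact_force: [-0.1, -0.4, -1.5]
opening: 0.0199
finger_force: 60.0
```

carry_out --series '[{"slide":[0,5,-40],"delta_rot":[0,0,0],"grip":1},{"slide":[0,0,-50],"delta_rot":[0,0,0],"grip":1},{"slide":[0,0,-40],"delta_rot":[0,0,0],"grip":1},{"slide":[0,0,-20],"delta_rot":[0,0,0],"grip":1},{"slide":[0,0,-8],"delta_rot":[0,0,0],"grip":1}]'

```text
time_s: 17.25
tool_pos: [0.4139, 0.2607, 0.0398]
orientation: [-0.001, 0.001, 1.0, -0.001]
contact_force: [-1.2, -0.2, -1.5]
opening: 0.0195
finger_force: 60.0
```

carry_out --series '[{"slide":[0,0,-4],"delta_rot":[0,0,0],"grip":1},{"slide":[0,0,-3],"delta_rot":[0,0,0],"grip":1},{"slide":[0,0,0],"delta_rot":[0,0,0],"grip":1},{"slide":[0,0,0],"delta_rot":[0,0,0],"grip":1}]'

```text
time_s: 17.75
tool_pos: [0.4145, 0.2627, 0.0346]
orientation: [0.0, -0.0, 1.0, 0.0]
contact_force: [-0.9, 0.6, -0.6]
opening: 0.0198
finger_force: 60.0
```

carry_out --series '[{"slide":[0,0,-2],"delta_rot":[0,0,0],"grip":1},{"slide":[0,0,-1],"delta_rot":[0,0,0],"grip":1},{"slide":[0,0,0],"delta_rot":[0,0,0],"grip":1}]'

```text
time_s: 18.12
tool_pos: [0.4142, 0.2626, 0.031]
orientation: [-0.0, -0.0, 1.0, -0.0]
contact_force: [0.1, 1.3, -2.1]
opening: 0.0197
finger_force: 60.0
```

carry_out --series '[{"slide":[0,0,0],"delta_rot":[0,0,0],"grip":0.2},{"slide":[0,0,0],"delta_rot":[0,0,0],"grip":0.2},{"slide":[0,0,0],"delta_rot":[0,0,0],"grip":0.2},{"slide":[0,0,15],"delta_rot":[0,0,0],"grip":0.2},{"slide":[0,0,50],"delta_rot":[0,0,0],"grip":0.2}]'

```text
time_s: 18.75
tool_pos: [0.4133, 0.2621, 0.0959]
orientation: [-0.002, -0.0, 1.0, -0.001]
contact_force: [0.4, 0.4, -0.1]
opening: 0.037
finger_force: 0.0
```

carry_out --series '[{"slide":[0,0,60],"delta_rot":[0,0,0],"grip":1},{"slide":[0,0,60],"delta_rot":[0,0,0],"grip":1},{"slide":[0,0,20],"delta_rot":[0,0,0],"grip":1},{"slide":[0,0,0],"delta_rot":[0,0,0],"grip":1}]'

```text
time_s: 19.25
tool_pos: [0.4148, 0.2627, 0.2386]
orientation: [0.002, 0.0, 1.0, 0.001]
contact_force: [0.5, -0.7, 0.3]
opening: 0.0024
finger_force: 0.0
```

```bash
python3 - <<'E'
from h import *
s=ctrl.read_state();print(s["tool_pos"],s["orientation"],s["opening"])
c=ctrl.get_calibration("wrist");im=ctrl.camera("wrist");cv2.imwrite("pics/w10.png",im);b,g,r=[im[...,i].astype(int) for i in range(3)]
h=blob((r>b+40)&(r>g+25),(250,130,400,330))[:,0]
for y in range(h[:,1].min()+8,h[:,1].max(),20):
    x=h[abs(h[:,1]-y)<=1][:,0];print(y,ray("",((x.min()+x.max())/2,y),.035,c).round(4))
# case lid edge by two views: corners guessed in scene0/top0
def line(n,uv):
    c=ctrl.get_calibration(n);T=c["world_from_camera"];d=T[:3,:3]@np.array([(uv[0]-c["cx"])/c["fx"],(uv[1]-c["cy"])/c["fy"],1]);return T[:3,3],d/np.linalg.norm(d)
def tri(u,v):
    A=np.zeros((3,3));q=np.zeros(3)
    for n,p in(("top",u),("scene",v)):
        o,d=line(n,p);P=np.eye(3)-np.outer(d,d);A+=P;q+=P@o
    return np.linalg.solve(A,q)
print(tri((147,222),(433,178)),tri((209,219),(389,190)))
E
```

```text
[0.41476979 0.26266492 0.23858328] [1.92718419e-03 1.14149752e-04 9.99997450e-01 1.17193902e-03] 0.0023875483287514442
192 [0.3827 0.262  0.035 ]
212 [0.4029 0.262  0.035 ]
232 [0.4238 0.262  0.035 ]
252 [0.4454 0.262  0.035 ]
[0.58458339 0.34451714 0.25234072] [0.59027776 0.20823523 0.24774957]
```

Lifter lies in place (handle centre ≈(.414,.262)). Lid triangulates to ~1.70 rad. Go over and behind it with closed fingers.

carry_out --series '[{"slide":[0,0,60],"delta_rot":[0,0,0],"grip":1},{"slide":[10,5,60],"delta_rot":[0,0,0],"grip":1},{"slide":[60,10,10],"delta_rot":[0,0,0],"grip":1},{"slide":[60,0,0],"delta_rot":[0,0,0],"grip":1},{"slide":[60,0,0],"delta_rot":[0,0,0],"grip":1}]'

```text
time_s: 19.92
tool_pos: [0.6056, 0.2776, 0.3645]
orientation: [-0.001, -0.0, 1.0, -0.001]
contact_force: [0.4, 1.1, 0.2]
opening: 0.0007
finger_force: 0.0
```

carry_out --series '[{"slide":[50,0,0],"delta_rot":[0,0,0],"grip":1},{"slide":[0,0,0],"delta_rot":[0,0,0],"grip":1},{"slide":[0,0,-60],"delta_rot":[0,0,0],"grip":1},{"slide":[0,0,-60],"delta_rot":[0,0,0],"grip":1},{"slide":[0,0,0],"delta_rot":[0,0,0],"grip":1}]'

```text
time_s: 20.55
tool_pos: [0.6507, 0.2766, 0.2407]
orientation: [-0.005, -0.001, 1.0, -0.002]
contact_force: [-0.3, -0.5, 0.4]
opening: -0.0
finger_force: 0.0
```

carry_out --series '[{"slide":[-50,0,2],"delta_rot":[0,0,0],"grip":1},{"slide":[-36,0,2],"delta_rot":[0,0,0],"grip":1},{"slide":[-36,0,-5],"delta_rot":[0,0,0],"grip":1},{"slide":[-34,-1,-12],"delta_rot":[0,0,0],"grip":1}]'

```text
time_s: 21.05
tool_pos: [0.4984, 0.2775, 0.2362]
orientation: [0.002, -0.0, 1.0, 0.001]
contact_force: [2.5, 0.0, -0.8]
opening: 0.0005
finger_force: 0.7
```

```bash
python3 - <<'E'
from h import *
s=ctrl.read_state();print(s["tool_pos"],s["contact_force"])
t=ctrl.camera("top");a=cv2.imread("pics/top0.png")
cv2.imwrite("pics/t11.png",t)
# bright/dark change in lid's old area
for n,im in(("0",a),("now",t)): print(n, im[225:245,175:205].reshape(-1,3).mean(0), im[216:224,150:212].reshape(-1,3).mean(0))
E
```

```text
[0.49840006 0.27751655 0.23624882] [ 2.49230644  0.01344388 -0.78773232]
0 [82.93666667 85.93833333 79.29      ] [106.53024194 116.66935484 107.00806452]
now [ 96.41833333 113.335      102.975     ] [103.01814516 122.21370968 113.05443548]
```

Pushing on the lid (2.5 N). Continue along the arc.

carry_out --series '[{"slide":[-33,-1,-22],"delta_rot":[0,0,0],"grip":1},{"slide":[-27,-1,-24],"delta_rot":[0,0,0],"grip":1},{"slide":[-21,-1,-29],"delta_rot":[0,0,0],"grip":1},{"slide":[-17,-1,-30],"delta_rot":[0,0,0],"grip":1}]'

```text
time_s: 21.6
tool_pos: [0.4008, 0.2739, 0.1296]
orientation: [0.002, -0.0, 1.0, 0.001]
contact_force: [0.4, 0.2, 0.8]
opening: 0.0005
finger_force: 0.3
```

carry_out --series '[{"slide":[-8,-1,-16],"delta_rot":[0,0,0],"grip":1},{"slide":[-6,0,-15],"delta_rot":[0,0,0],"grip":1},{"slide":[-3,0,-10],"delta_rot":[0,0,0],"grip":1},{"slide":[0,0,0],"delta_rot":[0,0,0],"grip":1}]'

```text
time_s: 22.1
tool_pos: [0.3835, 0.2721, 0.0875]
orientation: [0.0, -0.0, 1.0, 0.0]
contact_force: [1.1, -0.0, -0.4]
opening: 0.0004
finger_force: 0.0
```

carry_out --series '[{"slide":[-8,0,-4],"delta_rot":[0,0,0],"grip":1},{"slide":[0,0,-4],"delta_rot":[0,0,0],"grip":1},{"slide":[0,0,0],"delta_rot":[0,0,0],"grip":1}]'

```text
time_s: 22.48
tool_pos: [0.3747, 0.2717, 0.0793]
orientation: [-0.0, -0.0, 1.0, -0.0]
contact_force: [-0.7, -0.5, 1.4]
opening: 0.0006
finger_force: 0.8
```

carry_out --series '[{"slide":[0,0,-3],"delta_rot":[0,0,0],"grip":1},{"slide":[0,0,-3],"delta_rot":[0,0,0],"grip":1},{"slide":[0,0,0],"delta_rot":[0,0,0],"grip":1}]'

```text
time_s: 22.85
tool_pos: [0.3754, 0.2715, 0.0729]
orientation: [0.0, -0.0, 1.0, -0.0]
contact_force: [-0.0, -0.6, -0.0]
opening: 0.0008
finger_force: 0.0
```

carry_out --series '[{"slide":[0,0,-3],"delta_rot":[0,0,0],"grip":1},{"slide":[0,0,-2],"delta_rot":[0,0,0],"grip":1},{"slide":[0,0,0],"delta_rot":[0,0,0],"grip":1}]'

```text
time_s: 23.22
tool_pos: [0.3756, 0.2716, 0.0704]
orientation: [0.001, -0.0, 1.0, 0.001]
contact_force: [-5.4, -3.8, 48.0]
opening: 0.0008
finger_force: 23.7
```

carry_out --series '[{"slide":[0,0,10],"delta_rot":[0,0,0],"grip":1},{"slide":[0,0,40],"delta_rot":[0,0,0],"grip":1},{"slide":[0,0,60],"delta_rot":[0,0,0],"grip":1},{"slide":[0,0,60],"delta_rot":[0,0,0],"grip":1},{"slide":[0,0,0],"delta_rot":[0,0,0],"grip":1}]'

```text
time_s: 23.85
tool_pos: [0.3769, 0.2727, 0.2421]
orientation: [0.003, 0.0, 1.0, 0.002]
contact_force: [0.5, -0.3, -0.2]
opening: 0.0005
finger_force: 0.0
```

```bash
python3 - <<'E'
from h import *
s=ctrl.read_state();print(s["tool_pos"],s["contact_force"],s["time_s"])
c=ctrl.get_calibration("wrist");w=ctrl.camera("wrist");cv2.imwrite("pics/w12.png",w)
g=cv2.cvtColor(w,cv2.COLOR_BGR2GRAY)
def proj(P):
    T=np.linalg.inv(c["world_from_camera"]);q=T[:3,:3]@P+T[:3,3];return c["fx"]*q[0]/q[2]+c["cx"],c["fy"]*q[1]/q[2]+c["cy"]
for z in (.043,.049,.060): print(z,proj(np.array([.351,.268,z])),proj(np.array([.354,.204,z])))
u=int(proj(np.array([.351,.268,.05]))[0])
print([int(x) for x in g[60:200:3,u+35]]); 
E
```

```text
[0.37687229 0.2726925  0.24209296] [ 0.51617982 -0.29736614 -0.18805542] 23.85
0.043 (np.float64(313.86763429007266), np.float64(198.33817293535088)) (np.float64(249.12531587729654), np.float64(201.47132186934024))
0.049 (np.float64(313.8078642834748), np.float64(199.31767492698572)) (np.float64(247.96370566578273), np.float64(202.50249659169515))
0.06 (np.float64(313.6928218426932), np.float64(201.2029733614725)) (np.float64(245.72807924791553), np.float64(204.48708783227073))
[129, 130, 129, 129, 131, 131, 130, 131, 130, 131, 130, 130, 131, 131, 130, 131, 144, 144, 145, 144, 144, 145, 145, 145, 145, 145, 145, 145, 145, 144, 145, 145, 144, 145, 145, 145, 145, 145, 145, 145, 144, 144, 145, 107, 93, 97, 195]
```

The lid took hard-stop force with the tips at 48 mm, which matches the shut height of 49 mm. Held at the catch it would have been at about 59 mm, so it clicked. Handing in.

```bash
python3 -c "
from plant import ctrl
print(ctrl.close_job())"
```

```text
the job is handed in; nothing more can be done
None
```

The job is handed in at about 24 s of the 72 s, but no verdict came back: the pot lid stands centred on the trivet, the lifter lies in its case, and the case lid is shut; I judged the click from fingertip height and force, not a picture.

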